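# Sweep the loose screw caps into the steel bay

### The arm

A 7-joint arm with a two-finger parallel gripper is mounted at the origin on the work surface. World frame = base frame: x ahead of the robot, y to its left, z up, the work surface at z = 0. Lengths are in m, angles in rad, forces in N, time in s.
With the tool pointing down it reaches from about 0.375 to 0.925 m from the base axis. Payload 3.1 kg.
Tool frame: the origin (TCP) lies at the very end of the fingers, on their centre line; the grasp point (between the pads) lies arm.grip_depth behind it (arm.grip_depth is the distance from the TCP to the grasp point, in m); z points along the fingers, x is the direction in which the jaws open and shut, and the axes are right-handed (so a half turn about z gives the same grasp; the last joint's range is limited). The gripper opens to 85 mm and grips with 20 to 120 N. Pads are 22 mm wide; open, the fingers measure 114 mm over their backs; the gripper's body (76 mm by 85 mm) begins 54 mm behind the grasp point. The pads swing forward as they close: fully open they stand 13 mm farther back than shut.
Start: joints at [1.071, 0.383, 0.044, 1.598, -0.018, 1.161, -0.05], TCP at [0.254, -0.598, 0.231] pointing down, gripper open.
Joint ranges: [-2.61, 2.61], [-0.41, 2.15], [-1.48, 1.57], [0, 2.5], [-1.57, 4.71], [0.05, 1.97], [-2.85, 2.85]. Speed limits (rad/s): [2.79, 2.79, 3.14, 3.14, 3.14, 3.14, 3.14].

### API

Orientations are given as a unit quaternion [w, x, y, z].
In Python, from workcell import arm, snapshot, order gives the robot as it stands.
- The arm moves only by the shell command python3 -m pendant 'ROWS' [FORCE]. ROWS is JSON, one flat list of numbers, 7 for each row, row after row: the shift along the tool's x, y, z in cm, then the turn, a rotation vector about the tool's x, y, z in rad, then the gripper command: -1 is fully open, 1 is shut, values between are in proportion. In form: [dx, dy, dz, rx, ry, rz, gripper, dx, dy, dz, rx, ry, rz, gripper, ...]. A call has 1 to 8 rows; each row is the pose to reach, as a shift and turn from the pose commanded when the call began, along the tool's axes at that moment; what a row does not reach only later rows make up. A row lasts 1/10 s, in which the tool goes at most 50 mm and 8.59 degrees, less where a joint would pass 70% of its speed; a pose out of reach is approached as far as the arm can. A call with a gripper value outside its range is refused whole. The fingers move at their own pace and stop on an object; FORCE is the grip in N (left out, the last holds). Time passes only in rows, so rows that repeat a pose let the fingers close. It gives the time, the measured TCP pose, the force and the opening at its end, in the units of the state.
- arm.state(): the state, without advancing time (a new reading comes with each control period).
- snapshot(name): name is "side" or "top"; returns a dict with "image" (384x512x3 uint8, red, green, blue), "depth" (384x512 float32, m along the optical axis (not along the pixel's ray), 0 where there is no reading), "vfov" (degrees; the focal length in pixels is half the picture's height over the tangent of half this angle, whatever the lens; pixels are square), "cx", "cy" (the principal point, pixels), "k1" (the pictures are not rectified: a ray, as slopes to the right and down, at radius r is drawn at 1 + k1 r^2 times it, then the intrinsics apply), "pose" (4x4, takes a point from camera to world coordinates). Camera axes: x right, y down, z forward; pixel columns grow to the right and rows downward; lengths in m; the calibration is good to about 2 mm. A picture is of the moment at which its call begins.
- order.close_job(): hands the job in, once; it reports no verdict.
The state is a dict: "clock": time; "joints": joint angles; "joint_vel": joint speeds; "joint_torque": joint torques, N m; "eef_pos": TCP position; "eef_rot": TCP orientation; "contact_force": force on the tool from outside, world axes, zero at the start; "ft_torque": the same for the moment, N m; "gripper_width": opening from 0.0 (shut) to 1.0 (fully open).
Only numpy, scipy, OpenCV 4.12 (cv2) and the standard library are available. Lean on these libraries where they do the work, as an engineer would, in place of code of your own. Each camera call takes 0.05 s, during which the arm holds its last target. There are 200 camera calls.

### The job

Clear the loose screw caps from the laboratory bench: with the fingertips, sweep all three flat black caps along the bench top into the three-sided steel bay, until each lies flat and wholly inside it. Only push them: do not pick up or tip a cap, and leave everything else, the tapered rubber stopper among the caps included, standing where it is.

Things in the scene. Friction and masses are not known exactly. Their poses are not given: they have to be found in the camera images.
- bay: stainless three-sided collecting bay fixed to the bench: no floor, three upright walls 20 mm high and 6 mm thick around a rectangle of bench 120 mm deep and 160 mm wide. Origin: centre of that rectangle, at bench level. Its +x axis points from the open mouth to the back wall: the mouth is at x = -60 mm, the back wall at x = +60 mm, the side walls at y = -80 and +80 mm. The mouth faces roughly to the robot's left (world +y); the yaw varies by about 15 degrees either way
- cap_a: black plastic screw cap lying top up on the bench: a flat ribbed disc 34 mm in diameter over the ribs (32 mm body), 16 mm tall, about 14 g, slides freely. Origin: centre of its underside. The three caps are alike; they and the stopper stand in a loose row ahead of the bay's mouth, in any order, 50 mm or more apart centre to centre
- cap_b: black plastic screw cap lying top up on the bench: a flat ribbed disc 34 mm in diameter over the ribs (32 mm body), 16 mm tall, about 14 g, slides freely. Origin: centre of its underside. The three caps are alike; they and the stopper stand in a loose row ahead of the bay's mouth, in any order, 50 mm or more apart centre to centre
- cap_c: black plastic screw cap lying top up on the bench: a flat ribbed disc 34 mm in diameter over the ribs (32 mm body), 16 mm tall, about 14 g, slides freely. Origin: centre of its underside. The three caps are alike; they and the stopper stand in a loose row ahead of the bay's mouth, in any order, 50 mm or more apart centre to centre
- stopper: the tapered black rubber stopper, standing on its wide end: 30 mm diameter at the foot, 24 mm at the top, 34 mm tall. It stands in the row with the caps. Leave alone. Origin: centre of its underside; z up.
- weighing_bottle: small round glass weighing bottle with a lid, 40 mm diameter, 45 mm tall, to the left of the caps. Leave alone. Origin: centre of its underside; z up.
- vial: small amber glass vial with white cap, 26 mm diameter, 48 mm tall, to the left of the caps. Leave alone. Origin: centre of its underside; z up.
- beaker: small open glass beaker, 48 mm diameter at the rim, 55 mm tall, to the right of the bay. Leave alone. Origin: centre of its underside; z up.
- glass_jar: glass jar with metal lid, 72 mm diameter, 100 mm tall, to the right of the bay, beyond the beaker. Leave alone. Origin: centre of its underside; z up.

How it is judged:
At the end, for the whole second after the job is handed in: all three caps rest flat on the bench inside the bay: each centre at least 14 mm in from the mouth line (wholly inside, 3 mm grace) and between the walls, at rest; every other thing within 15 mm of its start and upright (x of cap_a in the frame of bay between -0.046 and 0.062 m and y of cap_a in the frame of bay between -0.082 and 0.082 m and height (world z) of each of cap_a, cap_b, cap_c below 0.004 m and angle between each of cap_a, cap_b, cap_c's own z axis and vertical below 0.12 rad and linear speed of each of cap_a, cap_b, cap_c below 0.01 m/s and x of cap_b in the frame of bay between -0.046 and 0.062 m and y of cap_b in the frame of bay between -0.082 and 0.082 m and x of cap_c in the frame of bay between -0.046 and 0.062 m and y of cap_c in the frame of bay between -0.082 and 0.082 m and distance of each of stopper, weighing_bottle, vial, beaker, glass_jar from where it was at the start of the episode below 0.015 m and angle between each of stopper, weighing_bottle, vial, beaker, glass_jar's own z axis and vertical below 0.15 rad); the robot touches nothing.
It fails at once if a cap is lifted off the bench (its underside more than 10 mm up) (height (world z) of any of cap_a, cap_b, cap_c above 0.01 m).
It fails at once if a cap is tipped by more than about 30 degrees (angle between any of cap_a, cap_b, cap_c's own z axis and vertical above 0.55 rad).
It fails at once if another thing on the bench is shifted by more than 15 mm, lifted or knocked over (distance of any of stopper, weighing_bottle, vial, beaker, glass_jar from where it was at the start of the episode above 0.015 m or angle between any of stopper, weighing_bottle, vial, beaker, glass_jar's own z axis and vertical above 0.35 rad).
It also fails if it takes over 72 s, if anything falls off the work surface, if the arm or the gripper's body presses on something with over 40 N, if the wrist force passes 120 N, or if a joint passes its speed limit or range.

## Working session

There is one attempt and no reset: what is moved stays moved. The work goes in short steps, Python scripts to look and compute and a shell command to move; the robot and the scene stay as the last step left them, time stands still between calls to the robot, and variables do not carry over. Pictures are saved under pics/ and viewed, about 8 in all and at most 12, crops included, and the job is handed in when it is done.

```bash
ls; mkdir -p pics
python3 - <<'E'
from workcell import arm,snapshot
import cv2,numpy as np
for n in("side","top"):
    s=snapshot(n);cv2.imwrite(f"pics/{n}0.png",s["image"][:,:,::-1]);np.savez(f"{n}0.npz",**s)
    print(n,s["vfov"],s["cx"],s["cy"],s["k1"],np.round(s["pose"],3).tolist())
a=arm.state();print(a["clock"],a["eef_pos"],a["eef_rot"],a["gripper_width"],arm.grip_depth)
E
```

```text
pics
side 45.94136154741217 253.72130617067302 193.96201797674792 -0.00447010061420689 [[-0.989, -0.097, 0.114, 0.442], [-0.149, 0.724, -0.674, 0.616], [-0.018, -0.683, -0.73, 0.754], [0.0, 0.0, 0.0, 1.0]]
top 50.80564677104197 243.19705721121227 177.85045596563623 -0.0732100750008133 [[-0.008, -0.998, 0.055, 0.501], [-1.0, 0.008, -0.002, -0.054], [0.002, -0.055, -0.998, 1.009], [0.0, 0.0, 0.0, 1.0]]
0.1 [ 0.25384392 -0.59742963  0.2299957 ] [-6.19715181e-04  8.34001001e-01 -5.51761583e-01 -1.05023437e-03] 1.0002828941971158 0.0187
```

View pics/top0.png

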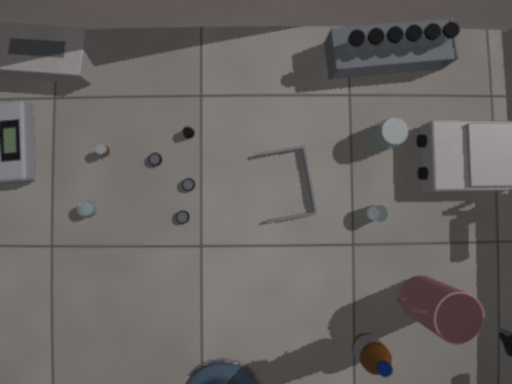

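View pics/side0.png

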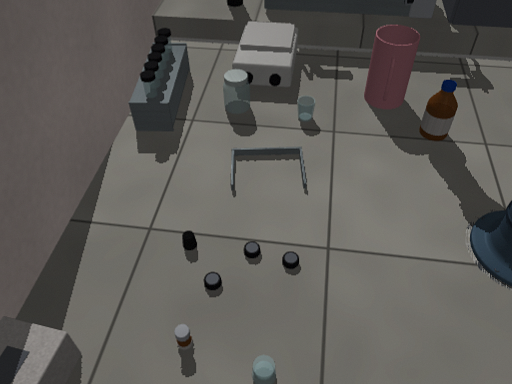

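Top view: caps at about (155,159), (188,184), (182,217). The stopper is at (188,132), and the bay opens left with its corners at about (303,148) and (315,212).

```bash
cat > h.py <<'E'
import numpy as np,cv2
def K(s):
    f=s["image"].shape[0]/2/np.tan(np.radians(float(s["vfov"]))/2)
    return np.array([[f,0,float(s["cx"])],[0,f,float(s["cy"])],[0,0,1]])
def ray(s,uv):
    k=K(s);q=(np.array(uv,float)-k[:2,2])/k[0,0];p=q.copy()
    for _ in range(10):p=q/(1+float(s["k1"])*(p@p))
    return np.array([*p,1.])
def onplane(s,uv,z):
    T=s["pose"];d=T[:3,:3]@ray(s,uv);return T[:3,3]+d*(z-T[2,3])/d[2]
def bydepth(s,uv):
    T=s["pose"];return T[:3,:3]@ray(s,uv)*s["depth"][int(round(uv[1])),int(round(uv[0]))]+T[:3,3]
def cloud(s):
    h,w=s["depth"].shape;v,u=np.mgrid[:h,:w];k=K(s)
    q=np.stack([(u-k[0,2])/k[0,0],(v-k[1,2])/k[0,0]],-1);p=q.copy()
    for _ in range(8):p=q/(1+float(s["k1"])*(p**2).sum(-1,keepdims=True))
    P=np.dstack([p,np.ones((h,w))])*s["depth"][...,None]
    return P@s["pose"][:3,:3].T+s["pose"][:3,3]
def blobs(s,zmin=.008,box=(.3,.7,-.4,.45),zmax=.13):
    C=cloud(s);m=(C[...,2]>zmin)&(C[...,2]<zmax)&(s["depth"]>0)&(C[...,0]>box[0])&(C[...,0]<box[1])&(C[...,1]>box[2])&(C[...,1]<box[3])
    n,l,st,c=cv2.connectedComponentsWithStats(m.astype(np.uint8))
    for i in range(1,n):
        if st[i,4]<12:continue
        P=C[l==i];zt=np.percentile(P[:,2],90);t=P[P[:,2]>zt-.006]
        print(np.round(c[i]),st[i,4],"top z %.3f"%zt,"mid",np.round((t.min(0)+t.max(0))[:2]/2,3),"mean",np.round(t.mean(0)[:2],3),"ext",np.round(np.ptp(P,axis=0)[:2],3))
E
python3 - <<'E'
from h import *
for n in("top","side"):
    s=dict(np.load(n+"0.npz"));print(n);blobs(s)
    if n=="top":
        for uv in[(249,157),(303,148),(315,212),(266,221)]:print(uv,onplane(s,uv,.02).round(3),bydepth(s,uv).round(3))
        im=cv2.resize(s["image"][110:240,75:335,::-1],None,fx=3,fy=3,interpolation=cv2.INTER_CUBIC);cv2.imwrite("pics/c1.png",im)
    else:
        for uv in[(232,150),(301,149),(233,187),(304,185)]:print(uv,onplane(s,uv,.02).round(3))
E
```

```text
top
[381. 135.] 650 top z 0.101 mid [ 0.656 -0.386] mean [ 0.656 -0.388] ext [0.07  0.032]
[188. 131.] 111 top z 0.035 mid [0.671 0.079] mean [0.671 0.08 ] ext [0.024 0.025]
[102. 150.] 148 top z 0.049 mid [0.626 0.289] mean [0.626 0.29 ] ext [0.026 0.025]
[295. 181.] 487 top z 0.022 mid [ 0.541 -0.16 ] mean [ 0.545 -0.182] ext [0.188 0.148]
[155. 158.] 141 top z 0.018 mid [0.605 0.165] mean [0.605 0.164] ext [0.033 0.033]
[188. 184.] 136 top z 0.018 mid [0.541 0.08 ] mean [0.541 0.08 ] ext [0.03 0.03]
[ 87. 208.] 266 top z 0.047 mid [0.483 0.328] mean [0.483 0.327] ext [0.037 0.037]
[378. 213.] 283 top z 0.055 mid [ 0.467 -0.377] mean [ 0.465 -0.379] ext [0.048 0.045]
[182. 216.] 144 top z 0.018 mid [0.463 0.094] mean [0.462 0.095] ext [0.032 0.032]
(249, 157) [ 0.606 -0.071  0.02 ] [ 0.609 -0.071 -0.001]
(303, 148) [ 0.628 -0.204  0.02 ] [ 0.628 -0.204  0.021]
(315, 212) [ 0.47  -0.231  0.02 ] [ 0.47  -0.232  0.017]
(266, 221) [ 0.449 -0.111  0.02 ] [ 0.448 -0.112  0.005]
side
[236.  93.] 841 top z 0.100 mid [ 0.656 -0.385] mean [ 0.653 -0.386] ext [0.072 0.034]
[305. 107.] 350 top z 0.055 mid [ 0.467 -0.377] mean [ 0.467 -0.376] ext [0.046 0.047]
[267. 157.] 585 top z 0.022 mid [ 0.54 -0.16] mean [ 0.542 -0.187] ext [0.187 0.155]
[188. 239.] 197 top z 0.036 mid [0.67  0.081] mean [0.67  0.082] ext [0.026 0.026]
[251. 248.] 196 top z 0.019 mid [0.54  0.081] mean [0.54  0.082] ext [0.031 0.033]
[290. 258.] 212 top z 0.018 mid [0.461 0.096] mean [0.461 0.096] ext [0.032 0.036]
[212. 279.] 223 top z 0.018 mid [0.604 0.163] mean [0.604 0.165] ext [0.031 0.034]
[183. 336.] 342 top z 0.050 mid [0.626 0.29 ] mean [0.626 0.291] ext [0.027 0.026]
[263. 370.] 603 top z 0.047 mid [0.483 0.328] mean [0.482 0.329] ext [0.038 0.036]
(232, 150) [ 0.631 -0.199  0.02 ]
(301, 149) [ 0.465 -0.225  0.02 ]
(233, 187) [ 0.606 -0.076  0.02 ]
(304, 185) [ 0.448 -0.103  0.02 ]
```

View pics/c1.png

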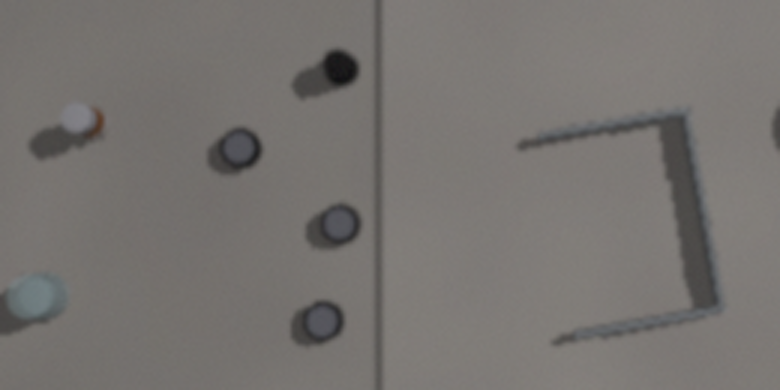

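The crop confirms the bay corners and the three grey-topped caps; the stopper is the all-black one. Before moving I'll check how tall the pink cylinder and the bottle near the arm are.

```bash
cat >> h.py <<'E'
ctr=np.array([.5375,-.1495]);ex=np.array([.165,-.986]);ey=np.array([.986,.165])
def tobay(p):d=np.array(p)[:2]-ctr;return np.round([d@ex,d@ey],4)
def tcp():
    from workcell import arm
    from scipy.spatial.transform import Rotation as Ro
    a=arm.state();q=a["eef_rot"];R=Ro.from_quat([*q[1:],q[0]]).as_matrix()
    print("t %.2f"%a["clock"],"tcp",a["eef_pos"].round(4),"bay",tobay(a["eef_pos"]),"toolx deg %.1f tilt %.2f"%(np.degrees(np.arctan2(R[1,0],R[0,0])),np.degrees(np.arccos(-R[2,2]))),"w %.2f"%a["gripper_width"],"F",np.round(a["contact_force"],1))
    return a,R
E
python3 - <<'E'
from h import *
for n in("top","side"):
    s=dict(np.load(n+"0.npz"))
    C=cloud(s)
    for uv in ([(425,292),(460,310),(385,369),(375,355),(508,343),(220,375)] if n=="top" else [(390,40),(390,80),(449,87),(437,125),(508,240)]):print(n,uv,C[uv[1],uv[0]].round(3))
a,R=tcp();g=ctr-.2765*ex+.041*ey;print(R.T@(np.array([*g,a["eef_pos"][2]])-a["eef_pos"]))
E
```

```text
top (425, 292) [ 0.292 -0.46   0.114]
top (460, 310) [ 0.244 -0.549  0.099]
top (385, 369) [ 0.138 -0.354  0.152]
top (375, 355) [ 0.155 -0.345  0.115]
top (508, 343) [ 0.239 -0.529  0.303]
top (220, 375) [0.073 0.005 0.012]
side (390, 40) [ 0.26  -0.548  0.147]
side (390, 80) [ 0.261 -0.407  0.114]
side (449, 87) [ 0.138 -0.337  0.149]
side (437, 125) [ 0.14  -0.324  0.049]
side (508, 240) [0.054 0.029 0.058]
t 0.10 tcp [ 0.2538 -0.5974  0.23  ] bay [ 0.3949 -0.3536] toolx deg -67.0 tilt 0.14 w 1.00 F [ 0.2 -0.   0.4]
[-0.56047364 -0.54074673  0.00129739]
```

```bash
python3 -m pendant '[-2,-2,-3,0,0,-0.14,0.53,-5,-5,-3,0,0,-0.28,0.53,-8,-8,-3,0,0,-0.42,0.53,-11,-11,-3,0,0,-0.56,0.53,-14,-14,-3,0,0,-0.7,0.53,-17,-17,-3,0,0,-0.84,0.53,-20,-20,-3,0,0,-0.98,0.53,-23,-23,-3,0,0,-1.12,0.53]'
python3 - <<'E'
from h import *
a,R=tcp();g=ctr-.2765*ex+.041*ey;print(R.T@(np.array([*g,a["eef_pos"][2]])-a["eef_pos"]))
E
```

```text
clock: 0.9
eef_pos: [0.376, -0.2947, 0.2609]
eef_rot: [-0.0, 1.0, -0.022, -0.0]
contact_force: [-0.2, -0.6, 0.6]
gripper_width: 0.232
t 0.90 tcp [ 0.376  -0.2947  0.2609] bay [ 0.1165 -0.1832] toolx deg -2.5 tilt 0.04 w 0.23 F [-0.2 -0.6  0.6]
[ 1.37817219e-01 -4.30958058e-01  1.14014474e-05]
```

```bash
python3 -m pendant '[1.4,-4.3,0,0,0,-0.07,0.53,2.8,-8.6,0,0,0,-0.14,0.53,4.2,-13,0,0,0,-0.21,0.53,5.6,-17.3,0,0,0,-0.21,0.53,7,-21.6,0,0,0,-0.21,0.53,8.3,-26,0,0,0,-0.21,0.53,9.7,-30,0,0,0,-0.21,0.53,11,-34.5,0,0,0,-0.21,0.53]'
python3 - <<'E'
from h import *
a,R=tcp();g=ctr-.2765*ex+.041*ey;print(R.T@(np.array([*g,a["eef_pos"][2]])-a["eef_pos"]))
E
```

```text
clock: 1.7
eef_pos: [0.5028, 0.0433, 0.2609]
eef_rot: [0.0, 0.997, 0.08, -0.0]
contact_force: [1.8, -0.6, 0.4]
gripper_width: 0.235
t 1.70 tcp [0.5028 0.0433 0.2609] bay [-0.1958 -0.0024] toolx deg 9.1 tilt 0.06 w 0.24 F [ 1.8 -0.6  0.4]
[ 4.29225795e-02 -8.07851379e-02 -8.80161234e-05]
```

```bash
python3 -m pendant '[2.2,-4.1,0,0,0,0,0.53,4.3,-8.1,0,0,0,0,0.53,4.3,-8.1,4.5,0,0,0,0.53,4.3,-8.1,9,0,0,0,0.53,4.3,-8.1,13,0,0,0,0.53,4.3,-8.1,17,0,0,0,0.53,4.3,-8.1,20,0,0,0,0.53,4.3,-8.1,20,0,0,0,0.53]'
python3 - <<'E'
from h import *
from workcell import snapshot
tcp();s=snapshot("side");cv2.imwrite("pics/s1.png",cv2.resize(s["image"][180:372,120:376,::-1],None,fx=3,fy=3))
E
```

```text
clock: 2.5
eef_pos: [0.5272, 0.1278, 0.0562]
eef_rot: [0.001, 0.997, 0.081, -0.006]
contact_force: [-0.4, -0.9, -0.1]
gripper_width: 0.236
t 2.50 tcp [0.5272 0.1278 0.0562] bay [-0.2751  0.0356] toolx deg 9.2 tilt 0.66 w 0.24 F [-0.4 -0.9 -0.1]
```

View pics/s1.png

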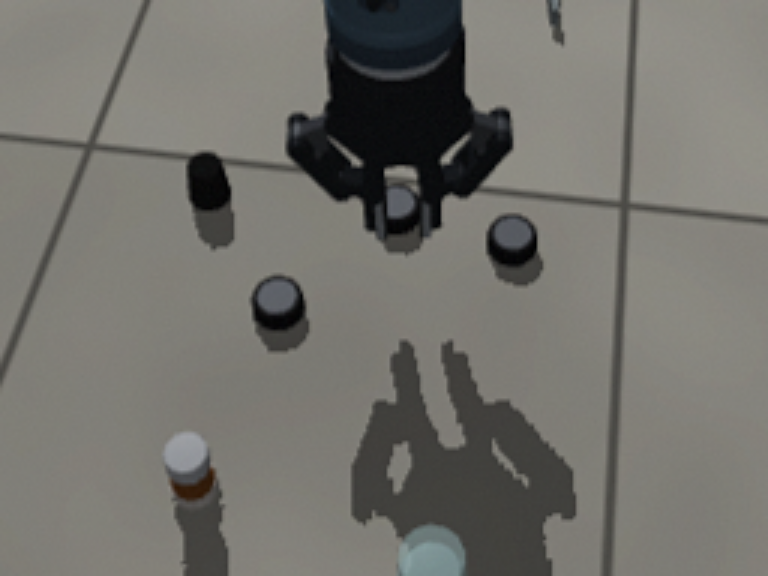

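The fingertips hang behind cap B (crop 400,205) and centred on it, and nothing else is close. Lowering now.

```bash
python3 -m pendant '[0.4,-0.2,1.5,0,0,0,0.53,0.4,-0.2,3,0,0,0,0.53,0.4,-0.2,4.2,0,0,0,0.53,0.4,-0.2,4.8,0,0,0,0.53,0.4,-0.2,4.8,0,0,0,0.53,0.4,-0.2,4.8,0,0,0,0.53]'
python3 -c "from h import *;tcp()"
```

```text
clock: 3.15
eef_pos: [0.5359, 0.1321, 0.0134]
eef_rot: [-0.0, 0.997, 0.08, 0.0]
contact_force: [0.5, -0.1, 0.6]
gripper_width: 0.232
t 3.15 tcp [0.5359 0.1321 0.0134] bay [-0.278   0.0449] toolx deg 9.2 tilt 0.01 w 0.23 F [ 0.5 -0.1  0.6]
```

```bash
python3 -m pendant '[-0.4,0,0.8,0,0,0,0.53,-0.4,1,0.8,0,0,0,0.53,-0.4,2,0.8,0,0,0,0.53,-0.4,2.8,0.8,0,0,0,0.53,-0.6,3.8,0.8,0,0,0,0.53,-0.7,4.8,0.8,0,0,0,0.53,-0.9,6,0.8,0,0,0,0.53,-1.1,7.2,0.8,0,0,0,0.53]'
python3 - <<'E'
from h import *
from workcell import snapshot
tcp();blobs(snapshot("side"),box=(.4,.7,-.1,.2));tcp()
E
```

```text
clock: 3.95
eef_pos: [0.5365, 0.0581, 0.0054]
eef_rot: [0.0, 0.997, 0.08, 0.0]
contact_force: [0.1, -0.8, 0.5]
gripper_width: 0.234
t 3.95 tcp [0.5365 0.0581 0.0054] bay [-0.2048  0.0333] toolx deg 9.2 tilt 0.01 w 0.23 F [ 0.1 -0.8  0.5]
[232. 184.] 22 top z 0.022 mid [ 0.612 -0.09 ] mean [ 0.612 -0.09 ] ext [0.004 0.017]
[254. 221.] 1528 top z 0.111 mid [0.536 0.06 ] mean [0.534 0.066] ext [0.13  0.061]
[188. 239.] 203 top z 0.036 mid [0.67 0.08] mean [0.67  0.082] ext [0.025 0.026]
[290. 258.] 212 top z 0.018 mid [0.461 0.094] mean [0.461 0.096] ext [0.032 0.034]
[212. 280.] 230 top z 0.018 mid [0.604 0.164] mean [0.603 0.165] ext [0.032 0.033]
t 4.00 tcp [0.5364 0.0547 0.005 ] bay [-0.2015  0.0326] toolx deg 9.0 tilt 0.17 w 0.24 F [-0.6 -1.9  0. ]
```

```bash
python3 -m pendant '[-0.2,1.3,0,0,0,0,0.53,-0.4,2.6,0,0,0,0,0.53,-0.6,3.9,0,0,0,0,0.53,-0.8,5.2,0,0,0,0,0.53,-1,6.5,0,0,0,0,0.53,-1.2,7.8,0,0,0,0,0.53,-1.4,9.1,0,0,0,0,0.53,-1.6,10.4,0,0,0,0,0.53]'
python3 -m pendant '[-0.2,1.3,0,0,0,0,0.53,-0.4,2.6,0,0,0,0,0.53,-0.6,3.9,0,0,0,0,0.53,-0.8,5.2,0,0,0,0,0.53,-1,6.5,0,0,0,0,0.53,-1.2,7.8,0,0,0,0,0.53,-1.4,9,0,0,0,0,0.53,-1.5,10,0,0,0,0,0.53]'
python3 - <<'E'
from h import *
from workcell import snapshot
tcp();s=snapshot("side");cv2.imwrite("pics/s2.png",cv2.resize(s["image"][90:310,130:350,::-1],None,fx=2.5,fy=2.5))
E
```

```text
clock: 4.8
eef_pos: [0.5373, -0.0471, 0.0053]
eef_rot: [-0.0, 0.997, 0.08, 0.0]
contact_force: [0.3, 0.1, -0.9]
gripper_width: 0.232
clock: 5.6
eef_pos: [0.5384, -0.1485, 0.0052]
eef_rot: [0.0, 0.997, 0.08, -0.0]
contact_force: [-0.1, 0.3, -0.4]
gripper_width: 0.238
t 5.60 tcp [ 0.5384 -0.1485  0.0052] bay [-0.0008  0.0011] toolx deg 9.2 tilt 0.02 w 0.24 F [-0.1  0.3 -0.4]
```

View pics/s2.png

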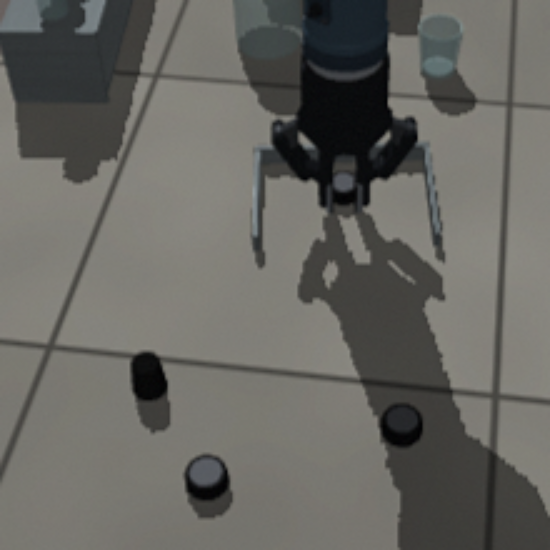

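Cap B went into the bay at crop (343,188), pushed evenly by both fingertips. Next I back off, lift, and go behind cap C.

```bash
python3 -m pendant '[0,-1.5,0,0,0,0,0.53,0,-3,-1,0,0,0,0.53,0,-5,-5,0,0,0,0.53,-0.5,-9,-7,0,0,0,0.53,-1.5,-13.5,-7,0,0,0,0.53,-2,-18,-7,0,0,0,0.53,-3,-22.5,-7,0,0,0,0.53,-3.5,-27,-7,0,0,0,0.53]'
python3 -m pendant '[0,-3.5,0,0,0,0,0.53,0,-3.5,0,0,0,0,0.53,0,-3.5,2,0,0,0,0.53,0,-3.5,4,0,0,0,0.53,0,-3.5,5,0,0,0,0.53,0,-3.5,5,0,0,0,0.53]'
python3 - <<'E'
from h import *
from workcell import snapshot
tcp();blobs(snapshot("top"),box=(.4,.7,-.25,.2))
E
```

```text
clock: 6.45
eef_pos: [0.4578, 0.1179, 0.076]
eef_rot: [0.0, 0.997, 0.083, -0.0]
contact_force: [-0.5, -1.0, -0.4]
gripper_width: 0.237
clock: 7.05
eef_pos: [0.453, 0.1486, 0.0243]
eef_rot: [0.0, 0.997, 0.081, -0.002]
contact_force: [-0.1, -0.6, -0.6]
gripper_width: 0.234
t 7.05 tcp [0.453  0.1486 0.0243] bay [-0.3079 -0.0341] toolx deg 9.3 tilt 0.19 w 0.23 F [-0.1 -0.6 -0.6]
[188. 131.] 109 top z 0.035 mid [0.671 0.079] mean [0.671 0.08 ] ext [0.024 0.024]
[295. 181.] 482 top z 0.022 mid [ 0.541 -0.16 ] mean [ 0.546 -0.183] ext [0.189 0.148]
[155. 158.] 140 top z 0.018 mid [0.605 0.164] mean [0.605 0.164] ext [0.032 0.032]
[291. 182.] 137 top z 0.018 mid [ 0.544 -0.174] mean [ 0.543 -0.173] ext [0.032 0.03 ]
[149. 199.] 159 top z 0.126 mid [0.508 0.158] mean [0.509 0.158] ext [0.034 0.031]
[182. 216.] 143 top z 0.018 mid [0.462 0.094] mean [0.462 0.094] ext [0.032 0.032]
[160. 240.] 64 top z 0.121 mid [0.405 0.135] mean [0.404 0.134] ext [0.025 0.012]
```

```bash
python3 -m pendant '[0,0,1,0,0,0,0.53,0,0,2,0,0,0,0.53,0,1,2,0,0,0,0.53,0,2,2,0,0,0,0.53,0,3,2,0,0,0,0.53,0,4,2,0,0,0,0.53,-0.1,5.2,2,0,0,0,0.53,-0.2,6.4,2,0,0,0,0.53]'
python3 -m pendant '[0,1.3,0,0,0,0,0.53,-0.1,2.6,0,0,0,0,0.53,-0.1,3.9,0,0,0,0,0.53,-0.2,5.2,0,0,0,0,0.53,-0.2,6.5,0,0,0,0,0.53,-0.3,7.8,0,0,0,0,0.53,-0.4,9.1,0,0,0,0,0.53,-0.5,10.4,0,0,0,0,0.53]'
python3 -c "from h import *;tcp()"
```

```text
clock: 7.9
eef_pos: [0.4637, 0.0836, 0.0055]
eef_rot: [0.0, 0.997, 0.08, 0.0]
contact_force: [-0.3, -0.2, -0.4]
gripper_width: 0.235
clock: 8.7
eef_pos: [0.4752, -0.0197, 0.0053]
eef_rot: [-0.0, 0.997, 0.08, -0.0]
contact_force: [0.0, 0.0, -0.5]
gripper_width: 0.233
t 8.70 tcp [ 0.4752 -0.0197  0.0053] bay [-0.1383 -0.04  ] toolx deg 9.2 tilt 0.00 w 0.23 F [ 0.   0.  -0.5]
```

```bash
python3 -m pendant '[0,1.5,0,0,0,0,0.53,-0.1,3,0,0,0,0,0.53,-0.1,4.5,0,0,0,0,0.53,-0.2,6,0,0,0,0,0.53,-0.2,7.5,0,0,0,0,0.53,-0.3,9,0,0,0,0,0.53,-0.3,10.3,0,0,0,0,0.53,-0.3,11.3,0,0,0,0,0.53]'
python3 -m pendant '[0,-1.5,0,0,0,0,0.53,0,-3,-1,0,0,0,0.53,0,-5,-5,0,0,0,0.53,2,-9,-7,0,0,0,0.53,4,-13,-7,0,0,0,0.53,6,-17,-7,0,0,0,0.53,8,-21,-7,0,0,0,0.53,10,-25,-7,0,0,0,0.53]'
python3 -m pendant '[2,-3,0,0,0,0,0.53,4,-5.5,0,0,0,0,0.53,6.2,-7.2,0,0,0,0,0.53,6.2,-7.2,0,0,0,0,0.53,6.2,-7.2,2,0,0,0,0.53,6.2,-7.2,4,0,0,0,0.53,6.2,-7.2,5,0,0,0,0.53,6.2,-7.2,5,0,0,0,0.53]'
python3 - <<'E'
from h import *
from workcell import snapshot
tcp();blobs(snapshot("top"),box=(.4,.7,-.25,.2));
E
```

```text
clock: 9.5
eef_pos: [0.4903, -0.1321, 0.0052]
eef_rot: [0.0, 0.997, 0.08, -0.0]
contact_force: [0.1, 0.1, 0.5]
gripper_width: 0.234
clock: 10.3
eef_pos: [0.5479, 0.1365, 0.0763]
eef_rot: [-0.0, 0.997, 0.082, 0.0]
contact_force: [0.3, -1.0, 0.4]
gripper_width: 0.238
clock: 11.1
eef_pos: [0.5958, 0.2119, 0.0227]
eef_rot: [0.001, 0.997, 0.081, -0.003]
contact_force: [-0.4, -0.5, 0.2]
gripper_width: 0.232
t 11.10 tcp [0.5958 0.2119 0.0227] bay [-0.3468  0.1171] toolx deg 9.2 tilt 0.33 w 0.23 F [-0.4 -0.5  0.2]
[188. 131.] 110 top z 0.035 mid [0.671 0.079] mean [0.671 0.08 ] ext [0.024 0.025]
[295. 181.] 483 top z 0.022 mid [ 0.541 -0.159] mean [ 0.546 -0.183] ext [0.188 0.148]
[155. 158.] 141 top z 0.019 mid [0.604 0.164] mean [0.605 0.163] ext [0.033 0.033]
[133. 166.] 19 top z 0.102 mid [0.582 0.195] mean [0.581 0.195] ext [0.011 0.007]
[134. 174.] 16 top z 0.090 mid [0.559 0.195] mean [0.559 0.195] ext [0.012 0.006]
[291. 182.] 138 top z 0.018 mid [ 0.544 -0.174] mean [ 0.543 -0.173] ext [0.032 0.032]
[284. 202.] 138 top z 0.018 mid [ 0.495 -0.157] mean [ 0.496 -0.157] ext [0.03  0.032]
```

```bash
python3 -m pendant '[0.1,0,1,0,0,0,0.53,0.1,0,2,0,0,0,0.53,0.1,1,2,0,0,0,0.53,0.1,2,2,0,0,0,0.53,0,3,2,0,0,0,0.53,-0.2,4,2,0,0,0,0.53,-0.5,5.2,2,0,0,0,0.53,-0.8,6.4,2,0,0,0,0.53]'
python3 -m pendant '[-0.3,1.2,0,0,0,0,0.53,-0.6,2.4,0,0,0,0,0.53,-0.9,3.6,0,0,0,0,0.53,-1.2,4.8,0,0,0,0,0.53,-1.5,6,0,0,0,0,0.53,-1.8,7.2,0,0,0,0,0.53,-2.1,8.4,0,0,0,0,0.53,-2.4,9.6,0,0,0,0,0.53]'
python3 - <<'E'
from h import *
from workcell import snapshot
tcp();s=snapshot("side");cv2.imwrite("pics/s3.png",cv2.resize(s["image"][90:310,130:350,::-1],None,fx=2.5,fy=2.5))
E
```

```text
clock: 11.95
eef_pos: [0.601, 0.1474, 0.0055]
eef_rot: [0.0, 0.997, 0.08, 0.0]
contact_force: [0.3, -0.7, -0.1]
gripper_width: 0.235
clock: 12.75
eef_pos: [0.5925, 0.0491, 0.0053]
eef_rot: [-0.0, 0.997, 0.08, -0.0]
contact_force: [0.5, -1.1, 0.1]
gripper_width: 0.235
t 12.75 tcp [0.5925 0.0491 0.0053] bay [-0.1868  0.087 ] toolx deg 9.2 tilt 0.00 w 0.24 F [ 0.5 -1.1  0.1]
```

View pics/s3.png

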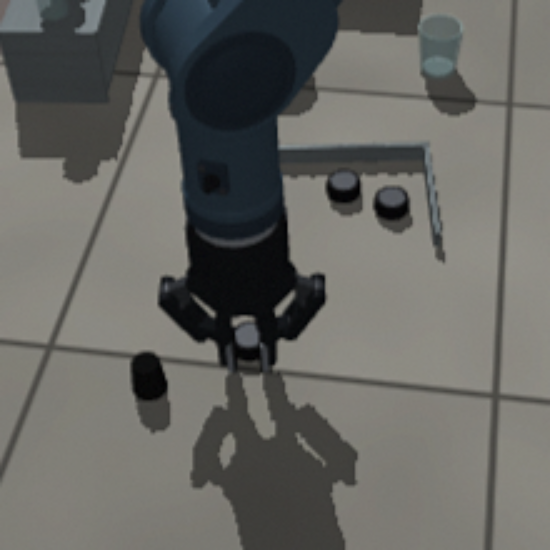

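Cap A is centred ahead of the fingertips (crop 247,338), the stopper is untouched at (148,375), and B and C are inside the bay at (343,186) and (391,203). I'll finish this push, steering in sooner to clear the side wall.

```bash
python3 -m pendant '[-0.4,1.1,0,0,0,0,0.53,-0.8,2.2,0,0,0,0,0.53,-1.2,3.3,0,0,0,0,0.53,-1.6,4.4,0,0,0,0,0.53,-2,5.5,0,0,0,0,0.53,-2.4,6.6,0,0,0,0,0.53,-2.8,7.7,0,0,0,0,0.53,-3.2,8.8,0,0,0,0,0.53]'
python3 -m pendant '[-0.4,1.1,0,0,0,0,0.53,-0.8,2.2,0,0,0,0,0.53,-1.1,3.3,0,0,0,0,0.53,-1.1,4.4,0,0,0,0,0.53,-1.1,5.4,0,0,0,0,0.53,-1.1,6.2,0,0,0,0,0.53,-1.1,6.9,0,0,0,0,0.53,-1.1,6.9,0,0,0,0,0.53]'
python3 -m pendant '[0,-1.5,0,0,0,0,0.53,0,-3,-1,0,0,0,0.53,0,-5,-5,0,0,0,0.53,-2,-8,-9,0,0,0,0.53,-4,-12,-12,0,0,0,0.53,-5,-16,-14,0,0,0,0.53,-6,-20,-14,0,0,0,0.53,-6,-20,-14,0,0,0,0.53]'
python3 - <<'E'
from h import *
from workcell import snapshot
tcp();s=snapshot("top");blobs(s,box=(.4,.7,-.41,.36),zmax=.11);blobs(snapshot("side"),box=(.4,.7,-.25,.36),zmax=.11);cv2.imwrite("pics/t4.png",cv2.resize(s["image"][90:260,60:420,::-1],None,fx=2,fy=2))
E
```

```text
clock: 13.6
eef_pos: [0.575, -0.0429, 0.0053]
eef_rot: [0.0, 0.997, 0.08, 0.0]
contact_force: [0.4, 0.2, -0.9]
gripper_width: 0.237
clock: 14.4
eef_pos: [0.5757, -0.1134, 0.0052]
eef_rot: [0.0, 0.997, 0.079, 0.0]
contact_force: [-0.4, -0.6, 0.0]
gripper_width: 0.238
clock: 15.2
eef_pos: [0.4806, 0.0863, 0.1474]
eef_rot: [-0.001, 0.996, 0.089, 0.001]
contact_force: [0.3, 0.3, 0.4]
gripper_width: 0.234
t 15.20 tcp [0.4806 0.0863 0.1474] bay [-0.2418 -0.0172] toolx deg 10.2 tilt 0.17 w 0.23 F [0.3 0.3 0.4]
[384. 135.] 797 top z 0.101 mid [ 0.656 -0.391] mean [ 0.656 -0.393] ext [0.071 0.042]
[188. 131.] 109 top z 0.036 mid [0.671 0.079] mean [0.671 0.08 ] ext [0.025 0.024]
[103. 150.] 148 top z 0.049 mid [0.626 0.29 ] mean [0.626 0.289] ext [0.025 0.027]
[295. 181.] 483 top z 0.022 mid [ 0.541 -0.159] mean [ 0.546 -0.183] ext [0.188 0.148]
[276. 168.] 136 top z 0.018 mid [ 0.579 -0.137] mean [ 0.58  -0.136] ext [0.03  0.032]
[291. 182.] 138 top z 0.019 mid [ 0.544 -0.173] mean [ 0.543 -0.173] ext [0.032 0.033]
[284. 202.] 140 top z 0.019 mid [ 0.495 -0.157] mean [ 0.495 -0.157] ext [0.03  0.033]
[ 86. 208.] 248 top z 0.046 mid [0.483 0.328] mean [0.483 0.328] ext [0.037 0.035]
[378. 213.] 282 top z 0.055 mid [ 0.467 -0.378] mean [ 0.466 -0.38 ] ext [0.048 0.045]
[240. 158.] 254 top z 0.022 mid [ 0.599 -0.153] mean [ 0.61  -0.174] ext [0.069 0.138]
[243. 172.] 19 top z 0.018 mid [ 0.592 -0.131] mean [ 0.592 -0.133] ext [0.008 0.022]
[188. 239.] 200 top z 0.035 mid [0.67  0.081] mean [0.67  0.082] ext [0.025 0.026]
[183. 336.] 340 top z 0.050 mid [0.626 0.29 ] mean [0.626 0.291] ext [0.026 0.026]
[263. 370.] 603 top z 0.047 mid [0.483 0.328] mean [0.482 0.329] ext [0.039 0.036]
```

View pics/t4.png

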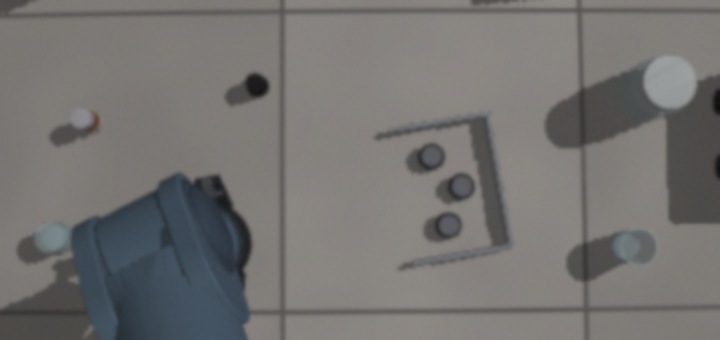

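All three caps are inside the bay, at crop (431,156), (461,186) and (447,225). A, nearest the mouth, is about 54 mm in from it. Everything else has stayed put, so I'll let the arm settle and hand in.

```bash
python3 -m pendant '[0,0,0,0,0,0,0.53,0,0,0,0,0,0,0.53,0,0,0,0,0,0,0.53]' && python3 -c "
from workcell import order
order.close_job()"
```

```text
clock: 15.6
eef_pos: [0.4842, 0.075, 0.1449]
eef_rot: [-0.0, 0.997, 0.079, -0.0]
contact_force: [-0.5, 0.2, -0.0]
gripper_width: 0.233
the job is handed in; nothing more can be done
```

I swept all three caps along the bench into the bay, one at a time, with two part-closed fingertips about 5 mm above the bench. The job was handed in at about 15.6 s of the 72 s allowed, and no verdict was reported.

**Caps:** the last top view puts them at these positions in the bay frame. All three are well past the -46 mm limit and clear of the walls:

| Cap | x (mm) | y (mm) |
|---|---|---|
| First swept | +25 | +2 |
| Second swept | 0 | -43 |
| Third swept | -5 | +43 |

The cap tops read 18–19 mm high, the same as before they were moved, so they are lying flat.

**Everything else:** the stopper, vial, weighing bottle and beaker read within about 1 mm of their starting positions. The jar reads 5 mm off in y. It sits at the edge of my measuring box, and I had moved that edge by 10 mm between the two readings. The arm never went near it.

**Robot:** it finished clear of everything, with the fingertips 145 mm above the bench and contact forces down at sensor noise.

**Checks that fell short:** the last side view could not confirm all three caps, because the arm blocked part of the bay. The final cap positions therefore rest on the top camera alone. My picture of the third cap during its push was taken before it reached the bay.

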